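# Lock the sample shuttle and load its battery packs

### The arm

A 7-joint arm with a two-finger parallel gripper is mounted at the origin on the work surface; the furniture and walls round the work are solid. World frame = base frame: x ahead of the robot, y to its left, z up, the work surface at z = 0. Lengths are in m, angles in rad, forces in N, time in s.
With the tool pointing down it reaches from about 0.4 to 0.85 m from the base axis. Payload 10.4 kg.
Tool frame: the origin (TCP) lies between the finger pads; the fingertips stand ahead of it and the grasp point (between the pads) lies 5 mm behind it (manip.tip_extent is the z of the fingertips in the tool frame, in m); z points along the fingers, y is the line along which they close (so a half turn about z gives the same grasp; the last joint's range is limited). The gripper opens to 85 mm and grips with 20 to 120 N. Pads are 22 mm wide; open, the fingers measure 114 mm over their backs; the gripper's body (76 mm by 85 mm) begins 54 mm behind the grasp point. The pads swing forward as they close: fully open they stand 13 mm farther back than shut.
Start: joints at [1.196, 0.332, -0.065, 1.46, 0.022, 1.35, -0.088], TCP at [0.215, -0.587, 0.245] pointing down, gripper open.
Joint ranges: [-2.6, 2.6], [-0.5, 2.12], [-1.47, 1.34], [0.16, 2.42], [-1.27, 4.41], [0.06, 2.06], [-2.6, 2.6]. Speed limits (rad/s): [2.22, 2.22, 2.79, 2.79, 3.14, 3.14, 3.14].

### API

Orientations are given as a unit quaternion [x, y, z, w].
In Python, from workcell import status, viewer, manip gives the robot as it stands.
- The arm moves only by the tool play_rows, never from a script. Its argument "plan" is one flat list of numbers, 7 for each row, row after row: the turn, a rotation vector about the tool's x, y, z in degrees, then the shift along the tool's x, y, z in m, then the opening, from 0 (shut) to 1 (fully open). In form: [ax, ay, az, dx, dy, dz, grip, ax, ay, az, dx, dy, dz, grip, ...]. A call has 1 to 20 rows; each row is the pose to reach, as a shift and turn from the pose commanded when the call began, along the tool's axes at that moment; what a row does not reach only later rows make up. A row lasts 1/8 s, in which the tool goes at most 62.5 mm and 10.7 degrees, less where a joint would pass 70% of its speed; a pose out of reach is approached as far as the arm can. A call with a gripper value outside its range is refused whole. The fingers move at their own pace and stop on an object; "squeeze" is the grip in N (left out, the last holds). Time passes only in rows, so rows that repeat a pose let the fingers close. It gives the time, the measured TCP pose, the force, the opening and the grip force at its end, in the units of the state.
- status.get_obs(): the state, without advancing time (a new reading comes with each control period).
- viewer.camera(name): name is "scene" or "top" or "wrist"; returns the picture (384x512x3 uint8, red, green, blue); there is no depth.
- viewer.camera_model(name): a dict with "fx", "fy", "cx", "cy" (pixels), "R" (3x3) and "t" (3): a world point X has camera coordinates R X + t. Camera axes: x right, y down, z forward; pixel columns grow to the right and rows downward; lengths in m; the calibration is good to about 2 mm. The wrist camera is an equidistant fisheye: a pixel r from the principal point sees the ray r / f radians off the axis. A picture is of the moment at which its call begins: read the wrist's pose just before it. camera_model takes no time and is no camera call; for the wrist camera it gives the pose at the moment of the call.
- manip.hand_in(): hands the job in; it is judged then, once.
The state is a dict: "clock": time; "joint_pos": joint angles; "joint_velocities": joint speeds; "tau": joint torques, N m; "position": TCP position; "ee_rot": TCP orientation; "ft_force": force on the tool from outside, world axes, zero at the start; "torque": the same for the moment, N m; "grip_width": opening from 0.0 (shut) to 1.0 (fully open); "grasp_force": force on a finger pad.
Only numpy, scipy, OpenCV 4.12 (cv2) and the standard library are available. Lean on these libraries where they do the work, as an engineer would, in place of code of your own. Each camera call takes 0.05 s, during which the arm holds its last target. There are 200 camera calls.

### The job

Give the sample shuttle fresh batteries: press the mushroom on the stop box until it latches down, then take the locking key from its stand, set its blade down in the shuttle bed's slot right at either end and drag it lightly along until it drops into the hidden carriage's groove; leave it standing there, let go, shoulder flush on the cover. Then slide every battery pack on the bench onto a rail of the power bar until it clicks fully home, put the key back upright in its stand, and last of all turn the mushroom clockwise so that it pops up again. Do not shove the timer away or knock over the bottle.

Things in the scene. Friction and masses are not known exactly. Their poses are not given: they have to be found in the camera images.
- stop_box: Grey fixed control box, 72 x 72 x 44 mm high, origin at the centre of its underside, z up. On its centre stands a black mushroom head 40 mm across with a ribbed upright rim (13 mm straight): head from 62 to 83 mm above the bench when up, 7 mm lower when latched. Under it a collar 30 mm across, 8 mm high.
- stop_top (a point): Centre of the top of the mushroom head (rides with it, up or down).
- stop (a joint): Downward travel of the mushroom, m: 0 up, 0.007 latched down. Pressing takes about 5 N at first, then less; past about 0.005 it snaps down and stays down by itself. It comes up only when the head is turned clockwise.
- stop_knob (a joint): Turn of the mushroom head, rad, growing clockwise seen from above, 0 to 1.2; a weak spring brings it back to 0 when let go. Latched down and turned to about 0.8, a cam lifts the head and it pops up (turn to 1.1 to be sure). Press it down only near 0.
- bed: Shuttle bed: grey fixed housing 80 (x) x 297 (y) x 50 mm high, origin at the centre of its underside, z up. Its flat top has a slot along y, 20 mm wide, y from -65 to 65 mm. 20 mm below the top lies the flat dark steel carriage, held by a brake (does not move below 60 N).
- bed_slot (a point): Centre of the slot at cover level (50 mm above the bench), axes as bed, y along the slot. The carriage in the slot has one cross groove, 14 mm long in y, 14 mm deep, as wide as the slot; its place is unknown, its centre anywhere from y = -38 to 38 mm.
- key: Locking key, about 0.16 kg. Origin at the centre of the underside of its shoulder plate (60 x 40 x 8 mm high), z up. On it a ribbed grip block 50 (x) x 24 (y) mm, z from 8 to 54 mm; below it a blade 14 (x) x 10 (y) x 32 mm long. Goes into the slot with its y along it; riding on the carriage the shoulder is 12 mm above the cover, in the groove it is flush.
- key_stand: Grey fixed stand, 66 (x) x 56 (y) x 42 mm high, with a pocket in which the key stands at the start, its shoulder on the stand's top and its axes along the stand's; origin at the centre of its underside. Lift the key 35 mm to clear it.
- stand_top (a point): Centre of the stand's top (42 mm above the bench), axes as key_stand: where the key's origin lies when it is in the stand. The pocket is 18 (x) x 14 (y) mm, open at the top, 2 mm play each side for the blade (either way round).
- dock: Power bar: fixed deck 170 (x) x 224 (y) x 12 mm high, origin at the centre of its underside. Three T-rails along x (y = 68, 0, -68 mm): rounded noses at x = 8 mm, flange 36 mm wide, top at z = 26 mm; end wall at x = 79.5 mm, 34 mm high. Flat deck before the rails: set a pack there in line, centre at about x = -36 mm, and push in +x.
- shoe_1 (a point): Where a pack's origin lies when home on the rail at dock y = 68 mm: 40 mm in +x from the deck's centre, at deck level; axes as dock, +x is the way to push. A ball catch 6 mm proud of the rail here takes 5 to 10 N to override, then clicks into the pack's roof and holds it; the end wall is 1.5 mm farther.
- shoe_2 (a point): Where a pack's origin lies when home on the rail at dock y = 0 mm: 40 mm in +x from the deck's centre, at deck level; axes as dock, +x is the way to push. A ball catch 6 mm proud of the rail here takes 5 to 10 N to override, then clicks into the pack's roof and holds it; the end wall is 1.5 mm farther.
- shoe_3 (a point): Where a pack's origin lies when home on the rail at dock y = -68 mm: 40 mm in +x from the deck's centre, at deck level; axes as dock, +x is the way to push. A ball catch 6 mm proud of the rail here takes 5 to 10 N to override, then clicks into the pack's roof and holds it; the end wall is 1.5 mm farther.
- pack_1: Battery pack, 76 (x) x 48 (y) x 26 mm, with a grip spine on top, 60 (x) x 24 (y) mm, z from 26 to 54 mm. Origin at the centre of its underside. Channel along x underneath, open at both ends, 40 mm wide, narrowed to 24 mm by 6 mm lips, roof at z = 18 mm. Same both ways round; fits any rail, 2 mm play each side. 0.11 to 0.22 kg. Two or three packs are present.
- pack_2: Battery pack, 76 (x) x 48 (y) x 26 mm, with a grip spine on top, 60 (x) x 24 (y) mm, z from 26 to 54 mm. Origin at the centre of its underside. Channel along x underneath, open at both ends, 40 mm wide, narrowed to 24 mm by 6 mm lips, roof at z = 18 mm. Same both ways round; fits any rail, 2 mm play each side. 0.11 to 0.22 kg. Two or three packs are present.
- pack_3: Battery pack, 76 (x) x 48 (y) x 26 mm, with a grip spine on top, 60 (x) x 24 (y) mm, z from 26 to 54 mm. Origin at the centre of its underside. Channel along x underneath, open at both ends, 40 mm wide, narrowed to 24 mm by 6 mm lips, roof at z = 18 mm. Same both ways round; fits any rail, 2 mm play each side. 0.11 to 0.22 kg. Two or three packs are present.
- timer: Bystander: small lab timer, 74 x 64 x 21 mm, loose on the bench.
- bottle: Bystander: round plastic bottle, 48 mm across, 105 mm tall, loose on the bench.
Not all that is in view belongs to the job. What is shaped like the pack_3 but brown is not meant.

How it is judged:
On the way, in this order (a step that is already met when the one before it is completed fails the run):
1. the mushroom is latched down and let go (value of joint stop above 0.0055 m and contact force between the fingers and stop_box below 0.2 N), for 0.3 s.
2. the blade rests on the carriage near an end of the slot (((z of key in the frame of bed_slot between 0.009 and 0.0145 m and x of key in the frame of bed_slot between -0.006 and 0.006 m and contact force between key and bed above 0.3 N and y of key in the frame of bed_slot between 0.042 and 0.065 m) or (z of key in the frame of bed_slot between 0.009 and 0.0145 m and x of key in the frame of bed_slot between -0.006 and 0.006 m and contact force between key and bed above 0.3 N and y of key in the frame of bed_slot between -0.065 and -0.042 m))), for 0.15 s.
3. the key stands in the groove, upright, shoulder flush on the cover, let go (z of key in the frame of bed_slot between -0.003 and 0.003 m and x of key in the frame of bed_slot between -0.006 and 0.006 m and y of key in the frame of bed_slot between -0.062 and 0.062 m and angle between key's own z axis and vertical below 0.08 rad and value of joint stop above 0.0055 m and contact force between the fingers and key below 0.2 N), for 0.5 s.
4. every pack is home on a rail, with key in place and mushroom down (z of key in the frame of bed_slot between -0.003 and 0.003 m and x of key in the frame of bed_slot between -0.006 and 0.006 m and y of key in the frame of bed_slot between -0.062 and 0.062 m and angle between key's own z axis and vertical below 0.08 rad and ((distance between pack_1 and shoe_1 below 0.0035 m and angle between the x axis of pack_1 and the x axis of dock, either way round below 0.08 rad and angle between pack_1's own z axis and vertical below 0.08 rad) or (distance between pack_1 and shoe_2 below 0.0035 m and angle between the x axis of pack_1 and the x axis of dock, either way round below 0.08 rad and angle between pack_1's own z axis and vertical below 0.08 rad) or (distance between pack_1 and shoe_3 below 0.0035 m and angle between the x axis of pack_1 and the x axis of dock, either way round below 0.08 rad and angle between pack_1's own z axis and vertical below 0.08 rad)) and ((distance between pack_2 and shoe_1 below 0.0035 m and angle between the x axis of pack_2 and the x axis of dock, either way round below 0.08 rad and angle between pack_2's own z axis and vertical below 0.08 rad) or (distance between pack_2 and shoe_2 below 0.0035 m and angle between the x axis of pack_2 and the x axis of dock, either way round below 0.08 rad and angle between pack_2's own z axis and vertical below 0.08 rad) or (distance between pack_2 and shoe_3 below 0.0035 m and angle between the x axis of pack_2 and the x axis of dock, either way round below 0.08 rad and angle between pack_2's own z axis and vertical below 0.08 rad)) and ((distance between pack_3 and shoe_1 below 0.0035 m and angle between the x axis of pack_3 and the x axis of dock, either way round below 0.08 rad and angle between pack_3's own z axis and vertical below 0.08 rad) or (distance between pack_3 and shoe_2 below 0.0035 m and angle between the x axis of pack_3 and the x axis of dock, either way round below 0.08 rad and angle between pack_3's own z axis and vertical below 0.08 rad) or (distance between pack_3 and shoe_3 below 0.0035 m and angle between the x axis of pack_3 and the x axis of dock, either way round below 0.08 rad and angle between pack_3's own z axis and vertical below 0.08 rad)) and value of joint stop above 0.0055 m), for 0.3 s.
5. the key is back in its stand, let go, mushroom still down (distance between key and stand_top below 0.005 m and angle between key's own z axis and vertical below 0.08 rad and value of joint stop above 0.0055 m and contact force between the fingers and key below 0.2 N), for 0.3 s.
6. the mushroom is up again (value of joint stop below 0.001 m), for 0.3 s.
At the end, for the whole second after the job is handed in: The mushroom is up (within 1 mm); the key stands in its stand with its shoulder down on it (within 5 mm), upright within 0.08 rad; every pack present is home on a rail (origin within 3.5 mm of a shoe point, in line within 0.08 rad); all at rest (distance between key and stand_top below 0.005 m and angle between key's own z axis and vertical below 0.08 rad and ((distance between pack_1 and shoe_1 below 0.0035 m and angle between the x axis of pack_1 and the x axis of dock, either way round below 0.08 rad and angle between pack_1's own z axis and vertical below 0.08 rad) or (distance between pack_1 and shoe_2 below 0.0035 m and angle between the x axis of pack_1 and the x axis of dock, either way round below 0.08 rad and angle between pack_1's own z axis and vertical below 0.08 rad) or (distance between pack_1 and shoe_3 below 0.0035 m and angle between the x axis of pack_1 and the x axis of dock, either way round below 0.08 rad and angle between pack_1's own z axis and vertical below 0.08 rad)) and ((distance between pack_2 and shoe_1 below 0.0035 m and angle between the x axis of pack_2 and the x axis of dock, either way round below 0.08 rad and angle between pack_2's own z axis and vertical below 0.08 rad) or (distance between pack_2 and shoe_2 below 0.0035 m and angle between the x axis of pack_2 and the x axis of dock, either way round below 0.08 rad and angle between pack_2's own z axis and vertical below 0.08 rad) or (distance between pack_2 and shoe_3 below 0.0035 m and angle between the x axis of pack_2 and the x axis of dock, either way round below 0.08 rad and angle between pack_2's own z axis and vertical below 0.08 rad)) and ((distance between pack_3 and shoe_1 below 0.0035 m and angle between the x axis of pack_3 and the x axis of dock, either way round below 0.08 rad and angle between pack_3's own z axis and vertical below 0.08 rad) or (distance between pack_3 and shoe_2 below 0.0035 m and angle between the x axis of pack_3 and the x axis of dock, either way round below 0.08 rad and angle between pack_3's own z axis and vertical below 0.08 rad) or (distance between pack_3 and shoe_3 below 0.0035 m and angle between the x axis of pack_3 and the x axis of dock, either way round below 0.08 rad and angle between pack_3's own z axis and vertical below 0.08 rad)) and value of joint stop below 0.001 m and linear speed of each of key, pack_1, pack_2, pack_3 below 0.02 m/s); the robot touches nothing.
It fails at once if the key is forced against the shuttle bed (over 60 N) (contact force between key and bed above 60 N).
It fails at once if the timer is shoved more than 60 mm (distance of timer from where it was at the start of the episode above 0.06 m).
It fails at once if the bottle is knocked over (angle between bottle's own z axis and vertical above 0.6 rad).
Of pack_1, pack_2, pack_3 only 2 to 3 are there at a start; the rules pass over those that are not, and their reading is None.
At some moment in a run one of pack_1, pack_2, pack_3 may be knocked a few centimetres aside while the robot is not near it.
It also fails if it takes over 210 s, if anything falls off the work surface, if the arm or the gripper's body presses on something with over 40 N, if the wrist force passes 120 N, or if a joint passes its speed limit or range.

## Working session

There is one attempt and no reset: what is moved stays moved. The work goes in short steps, Python scripts to look and compute and a tool call to move; the robot and the scene stay as the last step left them, time stands still between calls to the robot, and variables do not carry over. Pictures are saved under pics/ and viewed, at most 14 in all, crops included, and the job is handed in when it is done.

Besides the shell and the picture viewer there is one more tool, called after "Call:" as name(argument=value, ...), one argument or row to a line, values as JSON. play_rows: Moves the arm, as the interface text tells. Its arguments: {"type":"object","properties":{"plan":{"type":"array","items":{"type":"number"}},"squeeze":{"type":"number"}},"required":["plan"]}

```bash
ls; mkdir -p pics; python3 - <<'E'
from workcell import status, viewer, manip
import cv2
print(status.get_obs()); print(manip.tip_extent)
for n in ("scene","top","wrist"):
    m=viewer.camera_model(n); print(n,m)
    cv2.imwrite(f"pics/{n}0.png",cv2.cvtColor(viewer.camera(n),cv2.COLOR_RGB2BGR))
a=cv2.imread("pics/top0.png"); cv2.imwrite("pics/top0b.png",cv2.resize(a,(800,600),interpolation=cv2.INTER_CUBIC))
E
```

```text
pics
{'clock': 0.0, 'joint_pos': array([ 1.19636364,  0.33284592, -0.06470808,  1.46092142,  0.02159147,
        1.34984719, -0.08849576]), 'joint_velocities': array([-3.84241479e-04,  9.70142095e-04, -2.53297089e-04, -9.66317169e-04,
       -3.04694115e-03,  5.57538932e-05,  4.33829490e-04]), 'tau': array([-9.72427370e-04, -6.25444579e+01,  4.85888659e-02, -3.91603732e+01,
        1.61546742e-02,  1.00421111e-02, -1.69531514e-06]), 'position': array([ 0.21527772, -0.58640256,  0.24454162]), 'ee_rot': array([ 9.84563691e-01,  1.75025421e-01, -1.39873981e-04, -6.48483880e-04]), 'ft_force': array([-0.23314618,  0.6306757 ,  0.28389912]), 'torque': array([ 0.02035475, -0.03614281, -0.00916312]), 'grasp_force': 0.0, 'grip_width': 0.9982351121228649}
0.014
scene {'fx': 460.5609734210988, 'fy': 460.5609734210988, 'cx': 251.32226002462144, 'cy': 196.20403497546826, 'R': array([[-4.85650068e-01, -8.74153155e-01, -5.22825606e-04],
       [-5.30065895e-01,  2.94962254e-01, -7.95001519e-01],
       [ 6.95107300e-01, -3.85815410e-01, -6.06607213e-01]]), 't': array([0.18150857, 0.35824777, 1.12236447])}
top {'fx': 457.67790392090683, 'fy': 457.67790392090683, 'cx': 264.16566801458794, 'cy': 183.5254806761178, 'R': array([[-0.02199693, -0.99973556,  0.0067038 ],
       [-0.97684367,  0.02006488, -0.21301137],
       [ 0.21282053, -0.01123416, -0.97702672]]), 't': array([-0.05902498,  0.50271245,  1.43748114])}
wrist {'fx': 297.3186396354542, 'fy': 297.3186396354542, 'cx': 254.97938147442554, 'cy': 191.4597329615585, 'R': array([[ 3.43667826e-01, -9.39091187e-01, -4.08450728e-04],
       [-8.91167955e-01, -3.26267048e-01,  3.15229266e-01],
       [-2.96162289e-01, -1.07970158e-01, -9.49015460e-01]]), 't': array([-0.62391865, -0.04020191,  0.38054425])}
```

View pics/top0b.png

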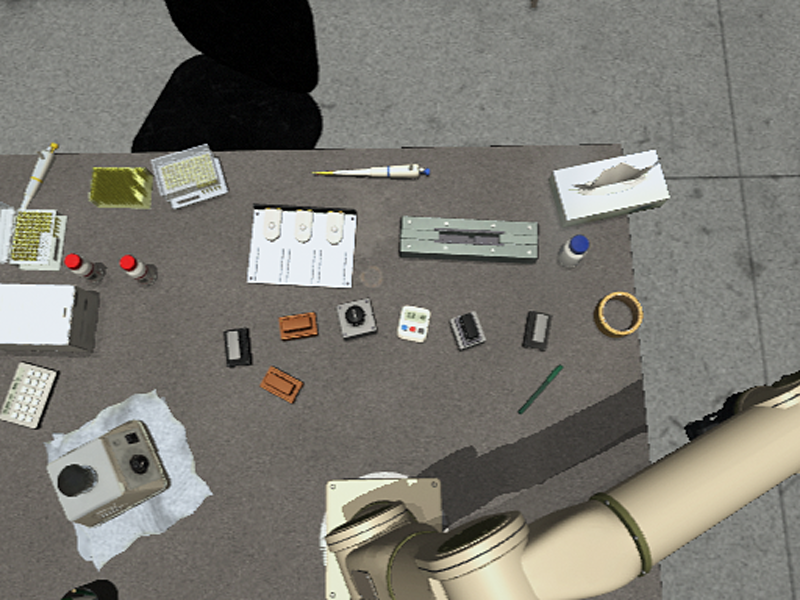

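View pics/scene0.png

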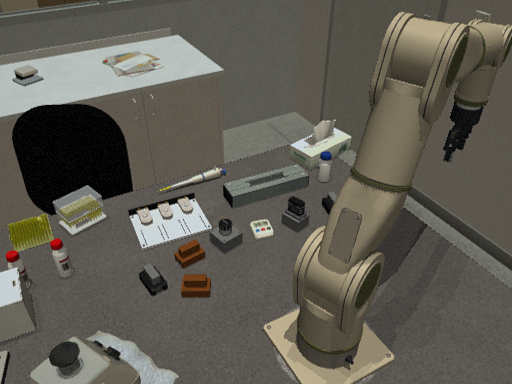

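```bash
cat > h.py <<'E'
import numpy as np, cv2
from workcell import status, viewer, manip
from scipy.spatial.transform import Rotation as Rn
def shot(n,fn):
    m=viewer.camera_model(n); im=cv2.cvtColor(viewer.camera(n),cv2.COLOR_RGB2BGR)
    cv2.imwrite(f"pics/{fn}.png",im); np.save(f"pics/{fn}.npy",m,allow_pickle=True); return im
def crop(fn,x0,y0,w,h,s,out):
    a=cv2.imread(f"pics/{fn}.png")[y0:y0+h,x0:x0+w]
    cv2.imwrite(f"pics/{out}.png",cv2.resize(a,None,fx=s,fy=s,interpolation=cv2.INTER_CUBIC))
def world(m,u,v,z,fish=False):
    """pixel -> world point on plane z"""
    x,y=(u-m["cx"])/m["fx"],(v-m["cy"])/m["fy"]
    if fish:
        r=np.hypot(x,y); k=np.sin(r)/r if r>1e-9 else 1; d=np.array([x*k,y*k,np.cos(r)])
    else: d=np.array([x,y,1.])
    C=-m["R"].T@m["t"]; d=m["R"].T@d
    return C+d*(z-C[2])/d[2]
def proj(m,P,fish=False):
    c=m["R"]@np.array(P)+m["t"]
    if fish:
        r=np.hypot(c[0],c[1]); th=np.arctan2(r,c[2]); s=th/max(r,1e-9)
    else: s=1/c[2]
    return m["fx"]*c[0]*s+m["cx"],m["fy"]*c[1]*s+m["cy"]
def delta(pos,yaw,o=None):
    """row to reach TCP pos, tool down with its y axis (closing line) at world angle yaw deg"""
    o=o or status.get_obs(); R0=Rn.from_quat(o["ee_rot"])
    c=[]
    for w in (yaw,yaw+180):
        y=np.array([np.cos(np.radians(w)),np.sin(np.radians(w)),0]); z=np.array([0,0,-1.])
        R=Rn.from_matrix(np.column_stack([np.cross(y,z),y,z])); rv=(R0.inv()*R).as_rotvec(degrees=True)
        c.append((np.linalg.norm(rv),rv))
    rv=min(c,key=lambda t:t[0])[1]
    d=R0.inv().apply(np.array(pos)-o["position"])
    print("rot",np.round(rv,1),"shift",np.round(d,4),"tool y ang",round(np.degrees(np.arctan2(*R0.as_matrix()[1::-1,1])),1))
E
python3 - <<'E'
from h import *
m=viewer.camera_model("top"); s=512/800
for n,u,v,z in [("stop",355,316,.083),("key",466,325,.09),("packR",540,327,.054),("packL",234,343,.054),("timer",415,323,.02),("bottle",578,243,.105),
 ("deckNW",254,207,.012),("deckNE",356,209,.012),("deckSW",247,285,.012),("deckSE",354,287,.012),
 ("bedNW",402,216,.05),("bedNE",538,221,.05),("bedSE",537,250,.05),("bedSW",400,245,.05),("slotL",440,236,.05),("slotR",502,238,.05)]:
    print(n,np.round(world(m,u*s,v*s,z),3))
crop("top0",135,120,240,150,3.3,"topc")
E
```

```text
stop [0.437 0.049 0.083]
key [ 0.413 -0.175  0.09 ]
packR [ 0.411 -0.33   0.054]
packL [0.391 0.299 0.054]
timer [ 0.43  -0.073  0.02 ]
bottle [ 0.575 -0.409  0.105]
deckNW [0.697 0.275 0.012]
deckNE [0.688 0.051 0.012]
deckSW [0.522 0.285 0.012]
deckSE [0.513 0.056 0.012]
bedNW [ 0.658 -0.05   0.05 ]
bedNE [ 0.641 -0.341  0.05 ]
bedSE [ 0.577 -0.335  0.05 ]
bedSW [ 0.593 -0.045  0.05 ]
slotL [ 0.612 -0.13   0.05 ]
slotR [ 0.604 -0.262  0.05 ]
```

View pics/topc.png

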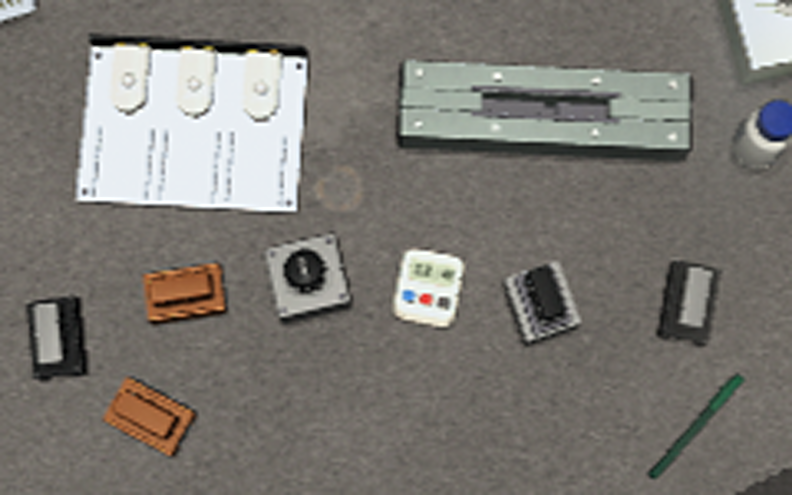

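```bash
python3 - <<'E'
from h import *
delta([.43,.049,.26],90)
E
```

```text
rot [-0.1  0.  20.2] shift [ 0.4205 -0.5226 -0.0147] tool y ang -69.8
```

Call:
play_rows(
  plan=[0,0,5,0.14,-0.174,-0.01,0,0,0,10,0.28,-0.348,-0.015,0,0,0,20.2,0.42,-0.522,-0.015,0,0,0,20.2,0.42,-0.522,-0.015,0,0,0,20.2,0.42,-0.522,-0.015,0,0,0,20.2,0.42,-0.522,-0.015,0,0,0,20.2,0.42,-0.522,-0.015,0,0,0,20.2,0.42,-0.522,-0.015,0,0,0,20.2,0.42,-0.522,-0.015,0,0,0,20.2,0.42,-0.522,-0.015,0,0,0,20.2,0.42,-0.522,-0.015,0,0,0,20.2,0.42,-0.522,-0.015,0,0,0,20.2,0.42,-0.522,-0.015,0,0,0,20.2,0.42,-0.522,-0.015,0,0,0,20.2,0.42,-0.522,-0.015,0,0,0,20.2,0.42,-0.522,-0.015,0],
)

```text
clock: 2.15
position: [0.4298, 0.0475, 0.2603]
ee_rot: [1.0, -0.001, 0.0, 0.0]
ft_force: [-0.6, -0.8, -0.3]
grip_width: 0.001
grasp_force: 0.0
```

```bash
python3 - <<'E'
from h import *
o=status.get_obs(); print(o["clock"],o["position"],o["ee_rot"],o["grip_width"])
im=shot("wrist","w1"); cv2.imwrite("pics/w1b.png",cv2.resize(im,(800,600),interpolation=cv2.INTER_CUBIC))
E
```

```text
2.15 [0.42975881 0.04754223 0.26033029] [ 9.99999631e-01 -8.47265971e-04  8.25481888e-05  1.15196008e-04] 0.0014197989364597616
```

View pics/w1b.png

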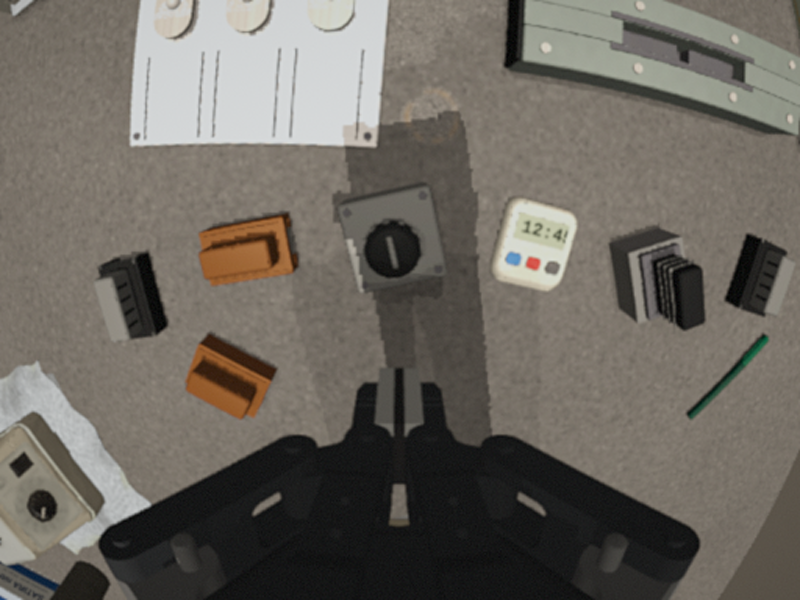

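```bash
python3 - <<'E'
from h import *
m=np.load("pics/w1.npy",allow_pickle=True).item(); s=.64
for n,u,v,z in [("stop",392,249,.083),("keyTop",684,294,.096),("packR",778,283,.054),("packL",112,307,.054),("deckSW",131,146,.012),("deckSE",377,147,.012),("groove",684,55,.03),("slotL",612,24,.05),("slotR",745,86,.05)]:
    print(n,np.round(world(m,u*s,v*s,z,True),4))
delta([.437,.049,.105],90)
crop("w1",190,100,120,100,6,"w1s")
E
```

```text
stop [0.4447 0.0523 0.083 ]
keyTop [ 0.4169 -0.1693  0.096 ]
packR [ 0.415  -0.3234  0.054 ]
packL [0.393  0.2999 0.054 ]
deckSW [0.5303 0.2864 0.012 ]
deckSE [0.5136 0.0649 0.012 ]
groove [ 0.6125 -0.1986  0.03  ]
slotL [ 0.6205 -0.1166  0.05  ]
slotR [ 0.5933 -0.2549  0.05  ]
rot [ 0.  -0.  -0.1] shift [ 0.0072 -0.0014  0.1554] tool y ang -90.1
```

Call:
play_rows(
  plan=[0,0,0,0.012,-0.003,0.06,0,0,0,0,0.012,-0.003,0.11,0,0,0,0,0.012,-0.003,0.15,0,0,0,0,0.012,-0.003,0.158,0,0,0,0,0.012,-0.003,0.162,0,0,0,0,0.012,-0.003,0.166,0,0,0,0,0.012,-0.003,0.17,0,0,0,0,0.012,-0.003,0.172,0,0,0,0,0.012,-0.003,0.172,0],
)

```text
clock: 3.32
position: [0.4427, 0.0511, 0.0893]
ee_rot: [1.0, -0.0, 0.001, 0.0]
ft_force: [-1.5, -0.7, 9.5]
grip_width: 0.001
grasp_force: 4.9
```

Call:
play_rows(
  plan=[0,0,0,0,0,0.002,0,0,0,0,0,0,0.003,0,0,0,0,0,0,0.003,0,0,0,0,0,0,-0.03,0,0,0,0,0,0,-0.08,0.5,0,0,0,0,0,-0.12,1,0,0,0,0,0,-0.15,1,0,0,0,-0.025,0.05,-0.15,1,0,0,0,-0.045,0.1,-0.15,1,0,0,0,-0.065,0.16,-0.15,1,0,0,0,-0.085,0.225,-0.15,1,0,0,0,-0.085,0.225,-0.15,1,0,0,0,-0.085,0.225,-0.15,1,0,0,0,-0.085,0.225,-0.15,1],
)

```text
clock: 5.08
position: [0.3572, -0.1727, 0.2384]
ee_rot: [1.0, 0.001, 0.0, 0.0]
ft_force: [0.6, 0.4, 0.5]
grip_width: 1.001
grasp_force: 0.0
```

```bash
python3 - <<'E'
from h import *
o=status.get_obs(); print(o["clock"],o["position"],o["ee_rot"],o["grip_width"])
im=shot("wrist","w2"); shot("top","t2"); shot("scene","s2")
a=cv2.resize(im,(800,600),interpolation=cv2.INTER_CUBIC)
t=cv2.resize(cv2.imread("pics/s2.png")[200:270,190:270],(320,280),interpolation=cv2.INTER_CUBIC)
a[320:600,480:800]=t
cv2.imwrite("pics/w2b.png",a)
E
```

```text
5.075 [ 0.35718202 -0.17272925  0.23840394] [9.99999740e-01 7.10656541e-04 9.52267199e-05 7.16352254e-05] 1.000745773699572
```

View pics/w2b.png

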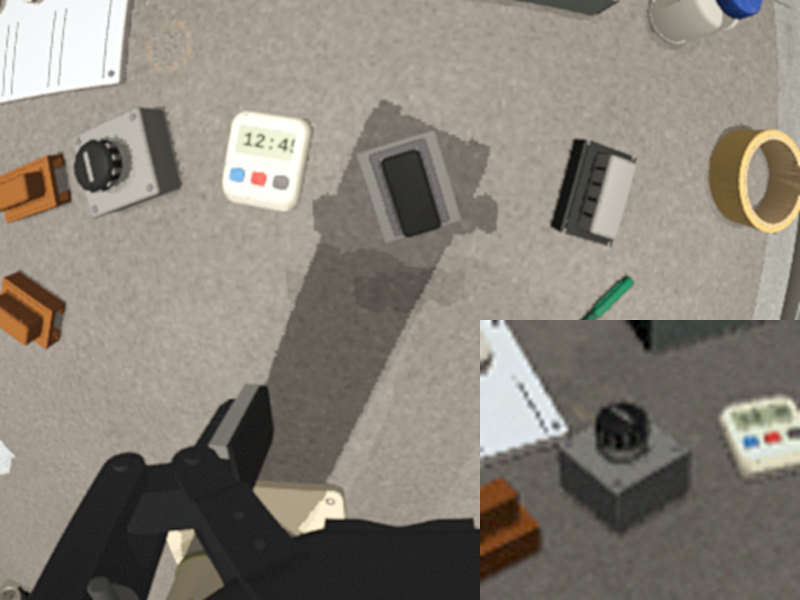

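```bash
python3 - <<'E'
from h import *
m=np.load("pics/w2.npy",allow_pickle=True).item(); s=.64
P=[world(m,u*s,v*s,.096,True) for u,v in [(382,158),(415,150),(441,228),(408,238)]]
print(np.round(P,4)); c=np.mean(P,0); print("key",c)
d=(P[0]+P[1]-P[2]-P[3])[:2]; print("key x ang",np.degrees(np.arctan2(d[1],d[0])), np.linalg.norm(d)/2)
S=[world(m,u*s,v*s,.042,True) for u,v in [(359,157),(433,133),(461,222),(386,242)]]
S=np.array(S);print("stand",np.round(S.mean(0),4)); d=(S[0]+S[1]-S[2]-S[3])[:2]; print("ang",np.degrees(np.arctan2(d[1],d[0])),np.linalg.norm(d)/2)
a=cv2.imread("pics/scene0.png",0);b=cv2.imread("pics/s2.png",0)
T=a[216:232,216:234]; r=cv2.matchTemplate(b[205:245,206:244],T,cv2.TM_CCOEFF_NORMED); print("match",r.max(),np.array(np.unravel_index(r.argmax(),r.shape))+[205-216,206-216])
o=status.get_obs()
k=np.degrees(np.arctan2(d[1],d[0]))
delta([c[0],c[1],.14],k+90)
E
```

```text
[[ 0.4337 -0.1627  0.096 ]
 [ 0.4384 -0.1817  0.096 ]
 [ 0.3925 -0.1974  0.096 ]
 [ 0.3863 -0.1779  0.096 ]]
key [ 0.41269801 -0.17990898  0.096     ]
key x ang 18.295448088595634 0.04912016502434226
stand [ 0.4113 -0.1802  0.042 ]
ang 17.602877602760024 0.0646305325879321
match 0.95803005 [2 0]
rot [  0.   -0.  -17.5] shift [0.0557 0.0069 0.0984] tool y ang -89.9
```

Call:
play_rows(
  plan=[0,0,-8,0.03,0.003,0.03,1,0,0,-18,0.055,0.007,0.06,1,0,0,-18,0.0555,0.007,0.09,1,0,0,-18,0.0555,0.007,0.12,1,0,0,-18,0.0555,0.007,0.145,1,0,0,-18,0.0555,0.007,0.16,1,0,0,-18,0.0555,0.007,0.166,1,0,0,-18,0.0555,0.007,0.166,1,0,0,-18,0.0555,0.007,0.166,0.6,0,0,-18,0.0555,0.007,0.166,0.2,0,0,-18,0.0555,0.007,0.166,0,0,0,-18,0.0555,0.007,0.166,0,0,0,-18,0.0555,0.007,0.166,0,0,0,-18,0.0555,0.007,0.166,0],
  squeeze=40,
)

```text
clock: 6.98
position: [0.4123, -0.1811, 0.0726]
ee_rot: [0.988, 0.156, 0.0, 0.0]
ft_force: [-0.8, 0.6, 6.1]
grip_width: 0.278
grasp_force: 40.3
```

```bash
python3 - <<'E'
from h import *
delta([.53,-.19,.22],86.5)
E
```

```text
rot [ 0.  -0.  21.5] shift [ 0.1092  0.0448 -0.1473] tool y ang -72.0
```

Call:
play_rows(
  plan=[0,0,0,0,0,-0.01,0,0,0,0,0,0,-0.03,0,0,0,0,0,0,-0.06,0,0,0,0,0,0,-0.1,0,0,0,7,0.03,0.015,-0.147,0,0,0,14,0.06,0.03,-0.147,0,0,0,21.5,0.09,0.04,-0.147,0,0,0,21.5,0.109,0.045,-0.147,0,0,0,21.5,0.109,0.045,-0.147,0,0,0,21.5,0.109,0.045,-0.147,0,0,0,21.5,0.109,0.045,-0.147,0],
)

```text
clock: 8.35
position: [0.529, -0.1905, 0.2195]
ee_rot: [1.0, -0.031, -0.0, 0.0]
ft_force: [1.1, -0.9, -0.8]
grip_width: 0.275
grasp_force: 39.6
```

```bash
python3 - <<'E'
from h import *
o=status.get_obs(); print(o["clock"],o["position"],o["ee_rot"],o["grip_width"])
im=shot("wrist","w3")
cv2.imwrite("pics/w3b.png",cv2.resize(im,(800,600),interpolation=cv2.INTER_CUBIC))
E
```

```text
8.35 [ 0.52895421 -0.19045496  0.21954844] [ 9.99514112e-01 -3.11684696e-02 -7.48240782e-05  2.47051396e-04] 0.2749055859564338
```

View pics/w3b.png

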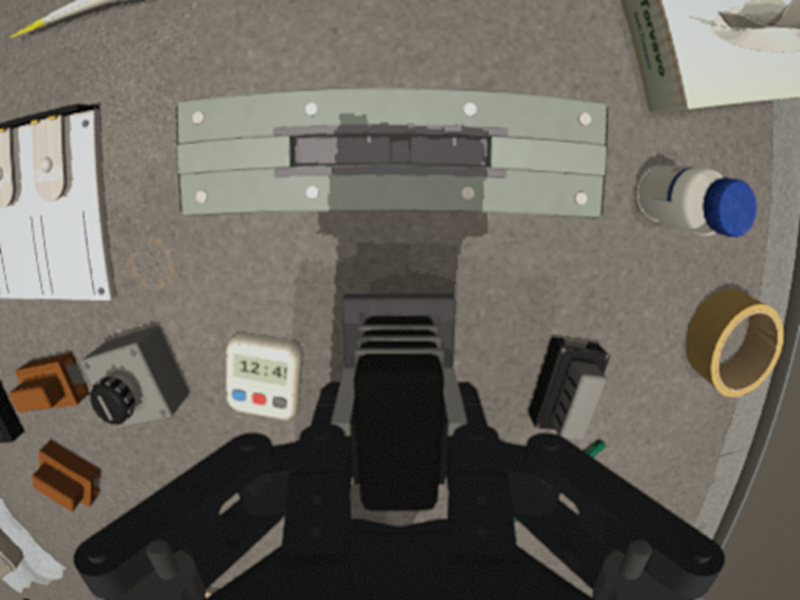

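```bash
python3 - <<'E'
from h import *
m=np.load("pics/w3.npy",allow_pickle=True).item(); s=.64
B=np.array([world(m,u*s,v*s,.05,True) for u,v in [(179,103),(606,103),(602,216),(183,214)]])
print(np.round(B,4)); c=B.mean(0); d=(B[0]+B[3]-B[1]-B[2])[:2]/2
print("bed",c,"y ang",np.degrees(np.arctan2(d[1],d[0])),np.linalg.norm(d))
for n,u,v,z in [("slotL",291,152,.05),("slotR",491,152,.05),("groove",401,149,.03),("slot edge top",400,136,.05),("slot edge bottom",400,170,.05)]: print(n,world(m,u*s,v*s,z,True))
# key check: plate front corners z
h=status.get_obs()["position"][2]-.0306
for u,v in [(345,297),(453,297)]: print("plate",world(m,u*s,v*s,h+.008,True)) 
E
```

```text
[[ 0.6595 -0.0499  0.05  ]
 [ 0.6402 -0.3364  0.05  ]
 [ 0.5622 -0.3326  0.05  ]
 [ 0.5824 -0.0439  0.05  ]]
bed [ 0.61107259 -0.19070606  0.05      ] y ang 86.06948556722656 0.2883037406914383
slotL [ 0.61469234 -0.12628589  0.05      ]
slotR [ 0.60613287 -0.25427198  0.05      ]
groove [ 0.61050892 -0.19694478  0.03      ]
slot edge top [ 0.61884046 -0.19670269  0.05      ]
slot edge bottom [ 0.59702779 -0.19532717  0.05      ]
plate [ 0.56151393 -0.17343271  0.19695087]
plate [ 0.5591418  -0.21058573  0.19695087]
```

```bash
python3 - <<'E'
from h import *
delta([.6068,-.2414,.121],86.2)
E
```

```text
rot [0.  0.  0.2] shift [0.0808 0.046  0.0986] tool y ang -93.6
```

Call:
play_rows(
  plan=[0,0,0.3,0.04,0.023,0,0,0,0,0.3,0.081,0.046,0.02,0,0,0,0.3,0.081,0.046,0.06,0,0,0,0.3,0.081,0.046,0.098,0,0,0,0.3,0.081,0.046,0.098,0,0,0,0.3,0.081,0.046,0.103,0,0,0,0.3,0.081,0.046,0.108,0,0,0,0.3,0.081,0.046,0.112,0,0,0,0.3,0.081,0.046,0.112,0],
)

```text
clock: 9.52
position: [0.6076, -0.2411, 0.1074]
ee_rot: [0.999, -0.034, 0.0, 0.0]
ft_force: [-0.6, 0.1, -0.9]
grip_width: 0.274
grasp_force: 39.5
```

Call:
play_rows(
  plan=[0,0,0,0,0,0.005,0,0,0,0,0,0,0.01,0,0,0,0,0,0,0.013,0,0,0,0,0,0,0.015,0,0,0,0,0,0,0.016,0,0,0,0,0,0,0.016,0],
)

```text
clock: 10.28
position: [0.6078, -0.241, 0.0926]
ee_rot: [0.999, -0.034, 0.0, 0.0]
ft_force: [-6.4, 2.8, 9.8]
grip_width: 0.28
grasp_force: 41.2
```

Call:
play_rows(
  plan=[0,0,0,-0.001,0,-0.0002,0,0,0,0,-0.0015,0,-0.0002,0,0,0,0,-0.0015,-0.002,-0.0002,0,0,0,0,-0.0015,-0.004,-0.0002,0,0,0,0,-0.0015,-0.007,-0.0002,0,0,0,0,-0.0015,-0.01,-0.0002,0,0,0,0,-0.0015,-0.013,-0.0002,0,0,0,0,-0.0015,-0.016,-0.0002,0,0,0,0,-0.0015,-0.019,-0.0002,0,0,0,0,-0.0015,-0.022,-0.0002,0,0,0,0,-0.0015,-0.025,-0.0002,0,0,0,0,-0.0015,-0.028,-0.0002,0,0,0,0,-0.0015,-0.031,-0.0002,0,0,0,0,-0.0015,-0.034,-0.0002,0,0,0,0,-0.0015,-0.034,-0.0002,0],
)

```text
clock: 12.15
position: [0.6092, -0.2084, 0.0927]
ee_rot: [0.999, -0.034, 0.001, 0.001]
ft_force: [0.2, -4.3, 6.5]
grip_width: 0.277
grasp_force: 40.6
```

Call:
play_rows(
  plan=[0,0,0,0,-0.002,0.0003,0,0,0,0,0,-0.004,0.0005,0,0,0,0,0,-0.006,0.0005,0,0,0,0,0,-0.0075,0.0005,0,0,0,0,0,-0.009,0.0005,0,0,0,0,0,-0.01,0.0005,0,0,0,0,0,-0.01,0.0005,0],
)

```text
clock: 13.02
position: [0.61, -0.1989, 0.0923]
ee_rot: [0.999, -0.034, 0.001, 0.001]
ft_force: [-0.2, -2.6, 4.5]
grip_width: 0.276
grasp_force: 40.6
```

Call:
play_rows(
  plan=[0,0,0,0,-0.001,0.0005,0,0,0,0,0,-0.002,0.001,0,0,0,0,0,-0.003,0.0015,0,0,0,0,0,-0.003,0.0015,0],
)

```text
clock: 13.52
position: [0.609, -0.1942, 0.0891]
ee_rot: [0.999, -0.034, -0.0, 0.0]
ft_force: [-0.6, -1.5, -2.3]
grip_width: 0.272
grasp_force: 39.7
```

Call:
play_rows(
  plan=[0,0,0,0,0,0.003,0,0,0,0,0,0,0.006,0,0,0,0,0,0,0.0085,0,0,0,0,0,0,0.0085,0],
)

```text
clock: 14.02
position: [0.6093, -0.1942, 0.0808]
ee_rot: [0.999, -0.034, -0.0, 0.0]
ft_force: [-0.2, -2.3, -2.5]
grip_width: 0.273
grasp_force: 39.8
```

Call:
play_rows(
  plan=[0,0,0,0,0,0.001,0,0,0,0,0,0,0.0012,0,0,0,0,0,0,0.001,0.5,0,0,0,0,0,0,1,0,0,0,0,0,-0.005,1,0,0,0,0,0,-0.03,1,0,0,0,0,0,-0.08,1,0,0,0,-0.03,0.02,-0.13,1,0,0,0,-0.08,0.04,-0.14,1,0,0,0,-0.13,0.06,-0.14,1,0,0,0,-0.18,0.08,-0.14,1,0,0,0,-0.22,0.1,-0.14,1,0,0,0,-0.24,0.12,-0.14,1,0,0,0,-0.24,0.12,-0.14,1],
)

```text
clock: 15.78
position: [0.3604, -0.2991, 0.2215]
ee_rot: [0.999, -0.035, 0.0, 0.001]
ft_force: [0.7, 1.2, 1.0]
grip_width: 1.004
grasp_force: 0.0
```

```bash
python3 - <<'E'
from h import *
o=status.get_obs(); print(o["clock"],o["position"],o["ee_rot"],o["grip_width"])
im=shot("wrist","w4"); s=shot("scene","s4")
a=cv2.resize(im,(800,600),interpolation=cv2.INTER_CUBIC)
a[320:600,400:800]=cv2.resize(s[150:220,220:320],(400,280),interpolation=cv2.INTER_CUBIC)
cv2.imwrite("pics/w4b.png",a)
E
```

```text
15.775 [ 0.36037076 -0.299101    0.22150257] [ 9.99376310e-01 -3.53084854e-02  1.09488770e-04  5.38623504e-04] 1.0043351330974821
```

View pics/w4b.png

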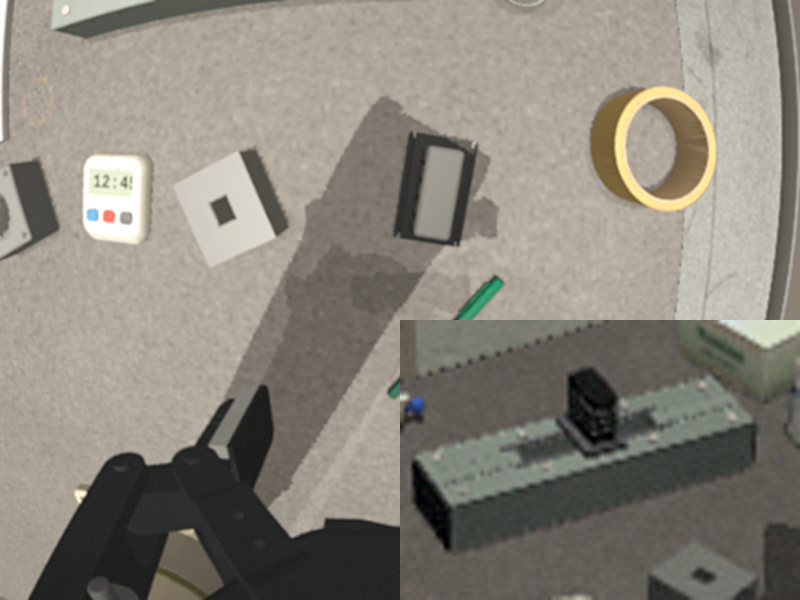

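```bash
python3 - <<'E'
from h import *
m=np.load("pics/w4.npy",allow_pickle=True).item(); s=.64
P=np.array([world(m,u*s,v*s,.054,True) for u,v in [(427,148),(465,150),(452,238),(415,235)]])
c=P.mean(0); d=(P[0]+P[1]-P[2]-P[3])[:2]/2; k=np.degrees(np.arctan2(d[1],d[0])); print("pack",c,k,np.linalg.norm(d))
P=np.array([world(m,u*s,v*s,.042,True) for u,v in [(174,186),(241,152),(281,236),(210,266)]])
e=(P[0]+P[1]-P[2]-P[3])[:2]/2; print("stand",P.mean(0),np.degrees(np.arctan2(e[1],e[0])),np.linalg.norm(e),"pocket",world(m,222*s,209*s,.042,True))
delta([c[0],c[1],.04],k+90)
E
```

```text
pack [ 0.41215406 -0.32892516  0.054     ] -11.330550963573309 0.057227820865122916
stand [ 0.4128344  -0.18135319  0.042     ] 18.489899018510947 0.06442443165542218 pocket [ 0.41395911 -0.17932415  0.042     ]
rot [ 0.  -0.   7.5] shift [0.0516 0.0282 0.1814] tool y ang -93.8
```

Call:
play_rows(
  plan=[0,0,7.5,0.03,0.015,0.05,1,0,0,7.5,0.0516,0.028,0.1,1,0,0,7.5,0.0516,0.028,0.14,1,0,0,7.5,0.0516,0.028,0.165,1,0,0,7.5,0.0516,0.028,0.178,1,0,0,7.5,0.0516,0.028,0.179,1,0,0,7.5,0.0516,0.028,0.179,0.5,0,0,7.5,0.0516,0.028,0.179,0,0,0,7.5,0.0516,0.028,0.179,0,0,0,7.5,0.0516,0.028,0.179,0,0,0,7.5,0.0516,0.028,0.179,0],
  squeeze=40,
)

```text
clock: 17.25
position: [0.4118, -0.3295, 0.0427]
ee_rot: [0.995, -0.099, 0.0, 0.0]
ft_force: [-1.2, 0.7, 6.1]
grip_width: 0.275
grasp_force: 40.3
```

```bash
python3 - <<'E'
from h import *
delta([.46,.16,.22],87)
E
```

```text
rot [ 0.  -0.  -8.4] shift [-0.0489 -0.4893 -0.1777] tool y ang -101.4
```

Call:
play_rows(
  plan=[0,0,0,0,0,-0.02,0,0,0,0,0,0,-0.07,0,0,0,0,0,0,-0.12,0,0,0,0,0,-0.03,-0.17,0,0,0,-2,-0.01,-0.09,-0.178,0,0,0,-4,-0.015,-0.15,-0.178,0,0,0,-8.4,-0.02,-0.21,-0.178,0,0,0,-8.4,-0.03,-0.27,-0.178,0,0,0,-8.4,-0.035,-0.33,-0.178,0,0,0,-8.4,-0.04,-0.39,-0.178,0,0,0,-8.4,-0.049,-0.45,-0.178,0,0,0,-8.4,-0.049,-0.489,-0.178,0,0,0,-8.4,-0.049,-0.489,-0.178,0,0,0,-8.4,-0.049,-0.489,-0.178,0],
)

```text
clock: 19.0
position: [0.4593, 0.1592, 0.2195]
ee_rot: [1.0, -0.026, -0.0, 0.0]
ft_force: [-0.5, -0.6, -2.5]
grip_width: 0.273
grasp_force: 39.7
```

```bash
python3 - <<'E'
from h import *
o=status.get_obs(); print(o["clock"],o["position"],o["ee_rot"],o["grip_width"])
im=shot("wrist","w5")
cv2.imwrite("pics/w5b.png",cv2.resize(im,(800,600),interpolation=cv2.INTER_CUBIC))
E
```

```text
19.0 [0.45932428 0.15924134 0.21953253] [ 9.99666887e-01 -2.58025686e-02 -4.94844293e-04  3.11734615e-04] 0.27348072679360735
```

View pics/w5b.png

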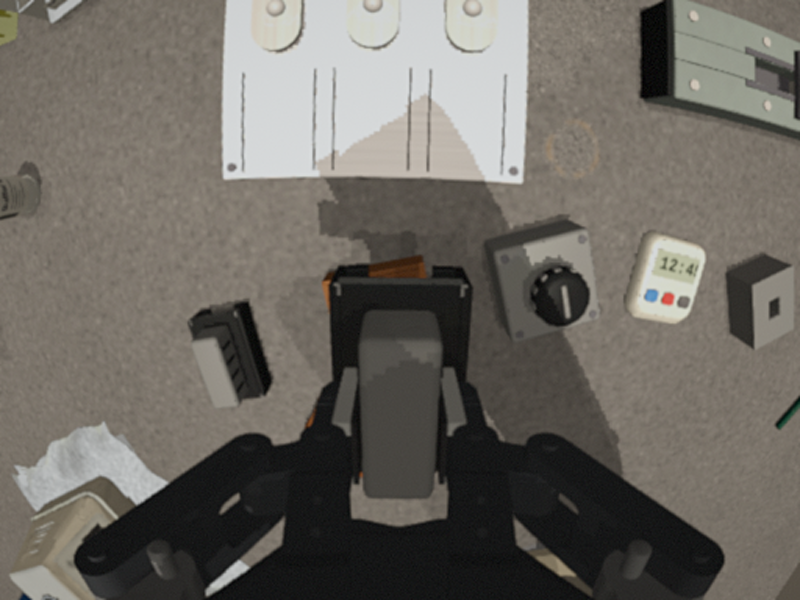

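```bash
python3 - <<'E'
from h import *
m=np.load("pics/w5.npy",allow_pickle=True).item(); s=.64
W=lambda u,v,z:world(m,u*s,v*s,z,True)
sw,se=W(224,180,.012),W(523,183,.012); d=(sw-se); print("S edge",sw,se,np.linalg.norm(d),np.degrees(np.arctan2(d[1],d[0]))-90)
b=[(243,171),(315,171),(333,170),(408,170),(430,170),(504,173)]; t=[(243,73),(315,69),(334,68),(410,68),(431,69),(505,75)]
for p,q in zip(b,t):
    B,T=W(*p,.012),W(*q,.012); e=T-B; print(np.round(B[:2],4),np.round(T[:2],4),np.degrees(np.arctan2(e[1],e[0])))
for p in [(277,50),(372,47),(470,49)]: print("nose",W(*p,.026))
for p in [(277,8),(372,4),(472,8)]: print("ball",W(*p,.03))
o=status.get_obs(); h=o["position"][2]-.043+.026
print("pack front corners",W(332,283,h),W(469,283,h))
E
```

```text
S edge [0.52963154 0.28715346 0.012     ] [0.5135388  0.06502274 0.012     ] 0.22271289136080324 -4.143679315859515
[0.5347 0.2711] [0.6086 0.2656] -4.258009907949625
[0.5292 0.2164] [0.6043 0.2116] -3.662614217169838
[0.5288 0.2032] [0.6036 0.1978] -4.062202746473553
[0.5254 0.1493] [0.5997 0.1441] -4.026633827527778
[0.5247 0.1335] [0.5985 0.1293] -3.3200815094769025
[0.5211 0.0794] [0.5938 0.0759] -2.7063506340646835
nose [0.61900587 0.23537867 0.026     ]
nose [0.61392384 0.1694535  0.026     ]
nose [0.61016358 0.10281708 0.026     ]
ball [0.64965599 0.23327974 0.03      ]
ball [0.64473074 0.1677356  0.03      ]
ball [0.63966984 0.10019244 0.03      ]
pack front corners [0.49858937 0.17974563 0.20262137] [0.4962022  0.13466356 0.20262137]
```

```bash
python3 - <<'E'
from h import *
delta([.5658,.1049,.0545],86.0)
delta([.6416,.0996,.0545],86.0)
E
```

```text
rot [0. 0. 1.] shift [0.1091 0.048  0.1651] tool y ang -93.0
rot [0. 0. 1.] shift [0.1851 0.0493 0.165 ] tool y ang -93.0
```

Call:
play_rows(
  plan=[0,0,1,0.05,0.024,0.03,0,0,0,1,0.109,0.048,0.06,0,0,0,1,0.109,0.048,0.11,0,0,0,1,0.109,0.048,0.14,0,0,0,1,0.109,0.048,0.155,0,0,0,1,0.109,0.048,0.162,0,0,0,1,0.109,0.048,0.165,0,0,0,1,0.109,0.048,0.165,0],
  squeeze=70,
)

```text
clock: 20.05
position: [0.5665, 0.1064, 0.0559]
ee_rot: [0.999, -0.034, 0.001, 0.0]
ft_force: [0.2, -0.2, -1.7]
grip_width: 0.264
grasp_force: 73.1
```

Call:
play_rows(
  plan=[0,0,0,0,0.001,0.001,0,0,0,0,0.005,0.0012,0.0012,0,0,0,0,0.012,0.0012,0.0012,0,0,0,0,0.02,0.0012,0.0012,0,0,0,0,0.028,0.0012,0.0012,0,0,0,0,0.035,0.0012,0.0012,0,0,0,0,0.035,0.0012,0.0012,0],
)

```text
clock: 20.92
position: [0.602, 0.1031, 0.0549]
ee_rot: [0.999, -0.034, 0.001, -0.0]
ft_force: [0.6, -0.1, 5.2]
grip_width: 0.262
grasp_force: 74.1
```

Call:
play_rows(
  plan=[0,0,0,0.008,0,0,0,0,0,0,0.016,0,0,0,0,0,0,0.024,0,0,0,0,0,0,0.03,0,0,0,0,0,0,0.035,0,0,0,0,0,0,0.039,0,0,0,0,0,0.04,0,0,0,0,0,0,0.04,0,0,0],
)

```text
invalid input
```

Call:
play_rows(
  plan=[0,0,0,0.008,0,0,0,0,0,0,0.016,0,0,0,0,0,0,0.024,0,0,0,0,0,0,0.03,0,0,0,0,0,0,0.035,0,0,0,0,0,0,0.039,0,0,0,0,0,0,0.04,0,0,0,0,0,0,0.04,0,0,0],
)

```text
clock: 21.92
position: [0.6407, 0.1006, 0.0549]
ee_rot: [0.999, -0.034, 0.0, -0.0]
ft_force: [-3.8, 0.3, 7.6]
grip_width: 0.264
grasp_force: 74.6
```

Call:
play_rows(
  plan=[0,0,0,0.001,0,0,0,0,0,0,0.002,0,0,0,0,0,0,0.003,0,0,0,0,0,0,0.003,0,0,0],
)

```text
clock: 22.42
position: [0.6428, 0.1005, 0.0549]
ee_rot: [0.999, -0.034, -0.001, 0.0]
ft_force: [-8.2, -0.2, 12.5]
grip_width: 0.269
grasp_force: 75.1
```

Call:
play_rows(
  plan=[0,0,0,0.001,0,0,0,0,0,0,0.002,0,0,0,0,0,0,0.003,0,0,0,0,0,0,0.003,0,0,0],
)

```text
clock: 22.92
position: [0.6431, 0.1005, 0.055]
ee_rot: [0.999, -0.034, -0.004, 0.001]
ft_force: [-25.5, -3.4, 24.4]
grip_width: 0.267
grasp_force: 76.8
```

Call:
play_rows(
  plan=[0,0,0,-0.004,0,-0.0005,0,0,0,0,-0.004,0,-0.0005,0.4,0,0,0,-0.004,0,-0.0005,1,0,0,0,-0.004,0,-0.0005,1,0,0,0,-0.004,0,-0.01,1,0,0,0,-0.004,0,-0.06,1,0,0,0,-0.004,0,-0.12,1,0,0,0,-0.05,-0.03,-0.165,1,0,0,0,-0.1,-0.06,-0.165,1,0,0,0,-0.15,-0.09,-0.165,1,0,0,0,-0.2,-0.12,-0.165,1,0,0,0,-0.25,-0.15,-0.165,1,0,0,0,-0.3,-0.18,-0.165,1,0,0,0,-0.31,-0.19,-0.165,1,0,0,0,-0.31,-0.19,-0.165,1,0,0,0,-0.31,-0.19,-0.165,1],
)

```text
clock: 24.92
position: [0.3518, 0.3095, 0.2188]
ee_rot: [0.999, -0.035, -0.0, 0.0]
ft_force: [0.1, -0.5, 0.3]
grip_width: 1.001
grasp_force: 0.0
```

```bash
python3 - <<'E'
from h import *
o=status.get_obs(); print(o["clock"],o["position"],o["ee_rot"],o["grip_width"])
im=shot("wrist","w6")
cv2.imwrite("pics/w6b.png",cv2.resize(im,(800,600),interpolation=cv2.INTER_CUBIC))
E
```

```text
24.925 [0.35177413 0.30954479 0.2188208 ] [ 9.99373121e-01 -3.54028689e-02 -2.91492526e-05  2.86282816e-05] 1.0005454865716246
```

View pics/w6b.png

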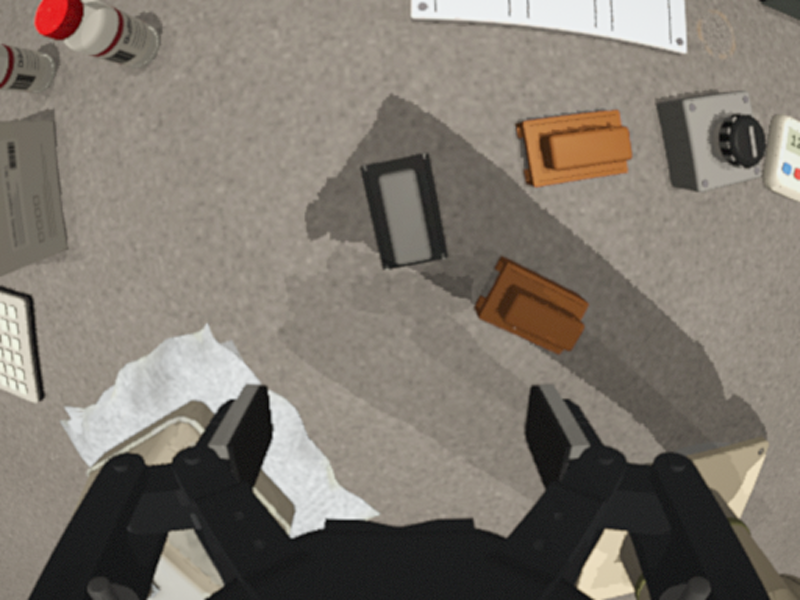

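```bash
python3 - <<'E'
from h import *
m=np.load("pics/w6.npy",allow_pickle=True).item(); s=.64
W=lambda u,v,z:world(m,u*s,v*s,z,True)
P=np.array([W(*p,.054) for p in [(380,173),(416,168),(429,260),(393,265)]])
c=P.mean(0); d=(P[0]+P[1]-P[2]-P[3])[:2]/2; k=np.degrees(np.arctan2(d[1],d[0])); print("pack",c,k,np.linalg.norm(d))
print("decoy",W(505,260,.026),W(478,308,.026))
delta([c[0],c[1],.0425],k+90)
E
```

```text
pack [0.38981244 0.30341594 0.054     ] 3.9584942582101763 0.06020419697170508
decoy [0.35026672 0.23282375 0.026     ] [0.31487825 0.25355161 0.026     ]
rot [-0.  0. -8.] shift [0.0385 0.0034 0.1762] tool y ang -94.1
```

Call:
play_rows(
  plan=[0,0,-8,0.02,0.002,0.05,0.8,0,0,-8,0.0385,0.0034,0.1,0.6,0,0,-8,0.0385,0.0034,0.14,0.6,0,0,-8,0.0385,0.0034,0.165,0.6,0,0,-8,0.0385,0.0034,0.175,0.6,0,0,-8,0.0385,0.0034,0.176,0.6,0,0,-8,0.0385,0.0034,0.176,0.2,0,0,-8,0.0385,0.0034,0.176,0,0,0,-8,0.0385,0.0034,0.176,0,0,0,-8,0.0385,0.0034,0.176,0],
  squeeze=70,
)

```text
clock: 26.22
position: [0.3895, 0.3049, 0.044]
ee_rot: [0.999, 0.035, 0.001, -0.0]
ft_force: [0.3, 0.1, 6.3]
grip_width: 0.267
grasp_force: 68.2
```

```bash
python3 - <<'E'
from h import *
delta([.5752,.2410,.0545],86)
E
```

```text
rot [-0.  -0.1  8. ] shift [ 0.1807  0.0769 -0.0101] tool y ang -86.0
```

Call:
play_rows(
  plan=[0,0,0,0,0,-0.02,0,0,0,0,0,0,-0.07,0,0,0,3,0.04,0.02,-0.09,0,0,0,8,0.09,0.04,-0.09,0,0,0,8,0.14,0.06,-0.09,0,0,0,8,0.181,0.077,-0.08,0,0,0,8,0.181,0.077,-0.05,0,0,0,8,0.181,0.077,-0.025,0,0,0,8,0.181,0.077,-0.014,0,0,0,8,0.181,0.077,-0.012,0,0,0,8,0.181,0.077,-0.012,0],
)

```text
clock: 27.6
position: [0.5752, 0.2408, 0.0562]
ee_rot: [0.999, -0.034, 0.001, -0.0]
ft_force: [-0.5, 0.1, -0.5]
grip_width: 0.266
grasp_force: 68.0
```

Right at the staging place; push in along the rail.

Call:
play_rows(
  plan=[0,0,0,0.001,0,0.0005,0,0,0,0,0.008,0,0.0007,0,0,0,0,0.016,0,0.0007,0,0,0,0,0.024,0,0.0007,0,0,0,0,0.032,0,0.0007,0,0,0,0,0.036,0,0.0007,0,0,0,0,0.036,0,0.0007,0],
)

```text
clock: 28.48
position: [0.6109, 0.239, 0.0561]
ee_rot: [0.999, -0.034, 0.001, -0.001]
ft_force: [-5.0, -0.5, 9.7]
grip_width: 0.269
grasp_force: 68.9
```

Call:
play_rows(
  plan=[0,0,0,0.008,0,0,0,0,0,0,0.016,0,0,0,0,0,0,0.024,0,0,0,0,0,0,0.03,0,0,0,0,0,0,0.035,0,0,0,0,0,0,0.039,0,0,0,0,0,0,0.041,0,0,0,0,0,0,0.042,0,0,0,0,0,0,0.042,0,0,0],
)

```text
clock: 29.6
position: [0.6524, 0.2359, 0.0562]
ee_rot: [0.999, -0.034, 0.0, -0.0]
ft_force: [-7.2, -0.9, 9.6]
grip_width: 0.27
grasp_force: 68.9
```

Call:
play_rows(
  plan=[0,0,0,0.001,0,0,0,0,0,0,0.002,0,0,0,0,0,0,0.003,0,0,0,0,0,0,0.003,0,0,0],
)

```text
clock: 30.1
position: [0.6531, 0.2359, 0.0563]
ee_rot: [0.999, -0.034, -0.002, 0.0]
ft_force: [-17.7, -4.4, 17.8]
grip_width: 0.266
grasp_force: 69.3
```

Call:
play_rows(
  plan=[0,0,0,-0.003,0,-0.0005,0,0,0,0,-0.003,0,-0.0005,0.4,0,0,0,-0.003,0,-0.0005,1,0,0,0,-0.003,0,-0.0005,1,0,0,0,-0.003,0,-0.01,1,0,0,0,-0.003,0,-0.06,1,0,0,0,-0.003,0.005,-0.12,1,0,0,0,-0.05,0.03,-0.165,1,0,0,0,-0.09,0.06,-0.165,1,0,0,0,-0.09,0.06,-0.165,1,0,0,0,-0.09,0.06,-0.165,1],
)

```text
clock: 31.48
position: [0.5621, 0.1811, 0.22]
ee_rot: [0.999, -0.035, 0.001, 0.0]
ft_force: [0.3, -0.1, -0.3]
grip_width: 1.0
grasp_force: 0.0
```

```bash
python3 - <<'E'
from h import *
o=status.get_obs(); print(o["clock"],o["position"],o["ee_rot"],o["grip_width"])
im=shot("wrist","w7")
cv2.imwrite("pics/w7b.png",cv2.resize(im,(800,600),interpolation=cv2.INTER_CUBIC))
E
```

```text
31.475 [0.56212705 0.18112943 0.21995579] [ 9.99398515e-01 -3.46688647e-02  8.22633767e-04  1.94630306e-05] 1.0004811129446955
```

View pics/w7b.png

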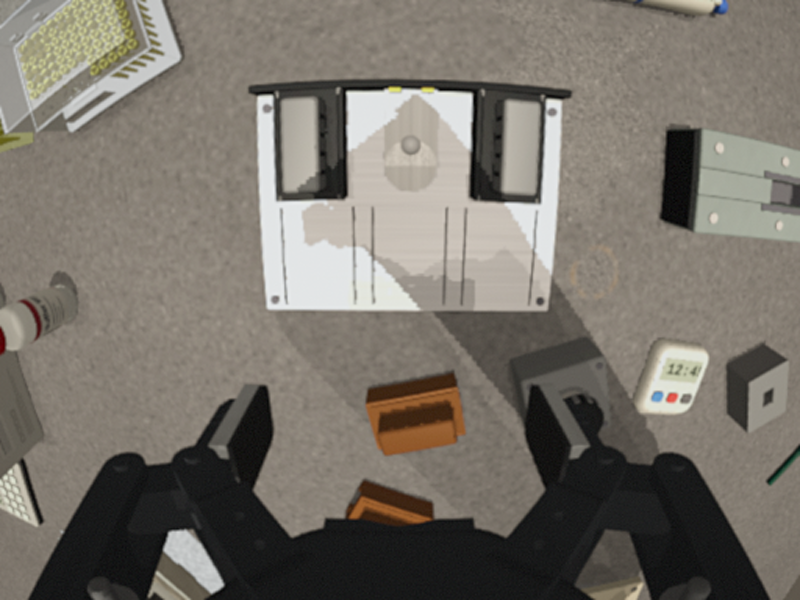

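```bash
python3 - <<'E'
from h import *
delta([.6093,-.1942,.0805],86.1)
E
```

```text
rot [-0.  -0.1 -0.1] shift [0.0726 0.3717 0.1389] tool y ang -94.0
```

Call:
play_rows(
  plan=[0,0,0,0.012,0.06,0,1,0,0,0,0.024,0.12,0,1,0,0,0,0.036,0.18,0,1,0,0,0,0.048,0.24,0,1,0,0,0,0.06,0.3,0,1,0,0,0,0.0725,0.355,0,1,0,0,0,0.0725,0.372,0,1,0,0,0,0.0725,0.372,0.01,1,0,0,0,0.0725,0.372,0.06,1,0,0,0,0.0725,0.372,0.1,1,0,0,0,0.0725,0.372,0.13,1,0,0,0,0.0725,0.372,0.139,1,0,0,0,0.0725,0.372,0.139,1,0,0,0,0.0725,0.372,0.139,0.5,0,0,0,0.0725,0.372,0.139,0,0,0,0,0.0725,0.372,0.139,0,0,0,0,0.0725,0.372,0.139,0,0,0,0,0.0725,0.372,0.139,0],
  squeeze=40,
)

```text
clock: 33.78
position: [0.6086, -0.1951, 0.0807]
ee_rot: [0.999, -0.035, 0.0, 0.0]
ft_force: [-1.7, -0.0, 5.0]
grip_width: 0.276
grasp_force: 40.2
```

```bash
python3 - <<'E'
from h import *
o=status.get_obs(); R=Rn.from_quat(o["ee_rot"])
delta([.4125,-.181,.16],108)
E
```

```text
rot [  0.  -0. -22.] shift [-0.1965 -0.0005 -0.0795] tool y ang -94.0
```

Call:
play_rows(
  plan=[0,0,0,0,0,-0.01,0,0,0,0,0,0,-0.03,0,0,0,0,0,0,-0.06,0,0,0,-5,-0.03,0,-0.08,0,0,0,-10,-0.08,0,-0.08,0,0,0,-15,-0.13,0,-0.08,0,0,0,-22,-0.18,0,-0.08,0,0,0,-22,-0.1972,-0.0005,-0.08,0,0,0,-22,-0.1972,-0.0005,-0.08,0,0,0,-22,-0.1972,-0.0005,-0.08,0,0,0,-22,-0.1972,-0.0005,-0.06,0,0,0,-22,-0.1972,-0.0005,-0.035,0,0,0,-22,-0.1972,-0.0005,-0.033,0,0,0,-22,-0.1972,-0.0005,-0.033,0],
)

```text
clock: 35.52
position: [0.4125, -0.1805, 0.1137]
ee_rot: [0.988, 0.157, 0.0, -0.0]
ft_force: [1.1, 0.4, -1.5]
grip_width: 0.277
grasp_force: 39.5
```

Call:
play_rows(
  plan=[0,0,0,-0.0005,0.0006,0.004,0,0,0,0,-0.0005,0.0006,0.009,0,0,0,0,-0.0005,0.0006,0.013,0,0,0,0,-0.0005,0.0006,0.013,0],
)

```text
clock: 36.02
position: [0.4111, -0.1814, 0.0998]
ee_rot: [0.988, 0.157, -0.0, -0.0]
ft_force: [0.7, 0.1, -1.8]
grip_width: 0.277
grasp_force: 39.5
```

In the pocket without contact; lower fully.

Call:
play_rows(
  plan=[0,0,0,0.0005,0,0.006,0,0,0,0,0.0005,0,0.012,0,0,0,0,0.0005,0,0.018,0,0,0,0,0.0005,0,0.024,0,0,0,0,0.0005,0,0.0272,0,0,0,0,0.0005,0,0.0277,0,0,0,0,0.0005,0,0.0277,0],
)

```text
clock: 36.9
position: [0.4118, -0.1814, 0.0726]
ee_rot: [0.988, 0.157, -0.0, 0.0]
ft_force: [-3.0, 0.1, 4.4]
grip_width: 0.272
grasp_force: 40.3
```

Call:
play_rows(
  plan=[0,0,0,0,0,-0.001,0.4,0,0,0,0,0,-0.001,1,0,0,0,0,0,-0.001,1,0,0,0,0,0,-0.01,1,0,0,0,0,0,-0.06,1,0,0,0,0,0,-0.11,1,0,0,0,0,0,-0.15,1,0,0,6,0.01,-0.05,-0.15,1,0,0,12,0.02,-0.1,-0.15,1,0,0,18,0.03,-0.16,-0.15,1,0,0,18,0.04,-0.22,-0.15,1,0,0,18,0.04,-0.23,-0.15,1,0,0,18,0.04,-0.23,-0.15,1,0,0,18,0.04,-0.23,-0.15,1],
)

```text
clock: 38.65
position: [0.3787, 0.0484, 0.2225]
ee_rot: [1.0, -0.0, 0.0, -0.0]
ft_force: [-0.5, 0.4, -0.8]
grip_width: 0.999
grasp_force: 0.0
```

```bash
python3 - <<'E'
from h import *
o=status.get_obs(); print(o["clock"],o["position"],o["ee_rot"],o["grip_width"],o["joint_pos"])
im=shot("wrist","w8"); s=shot("scene","s8")
a=cv2.resize(im,(800,600),interpolation=cv2.INTER_CUBIC)
a[320:600,400:800]=cv2.resize(s[180:250,250:350],(400,280),interpolation=cv2.INTER_CUBIC)
cv2.imwrite("pics/w8b.png",a)
E
```

```text
38.65 [0.37871917 0.04842653 0.22248726] [ 9.99999884e-01 -4.55032955e-04  3.02056066e-05 -1.56562554e-04] 0.9986106440607769 [ 0.98928078 -0.29648687 -1.03163017  2.02930686 -0.26529263  1.27778801
 -1.51589983]
```

View pics/w8b.png

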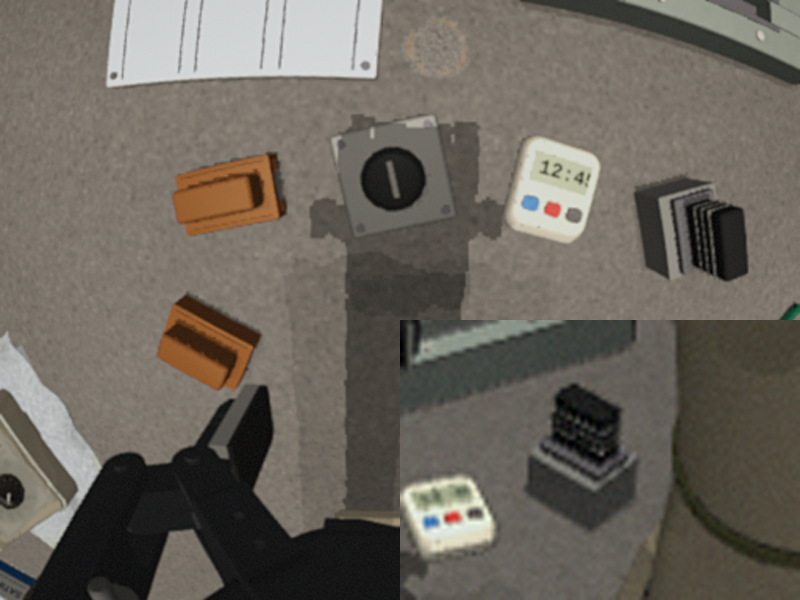

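```bash
python3 - <<'E'
from h import *
m=np.load("pics/w8.npy",allow_pickle=True).item(); s=.64
W=lambda u,v,z:world(m,u*s,v*s,z,True)
c=W(393,180,.076); print("head",c,"edges",W(361,180,.076),W(426,180,.076),W(393,147,.076),W(393,212,.076))
print("brown",W(275,155,.026),W(283,215,.026),"spine",W(262,190,.054),W(258,172,.054))
delta([c[0],c[1],.13],120)
E
```

```text
head [0.44206745 0.05210159 0.076     ] edges [0.44225103 0.07095088 0.076     ] [0.44211064 0.0326897  0.076     ] [0.46165945 0.05203741 0.076     ] [0.42290028 0.05217469 0.076     ]
brown [0.45896154 0.13588305 0.026     ] [0.41549347 0.13177055 0.026     ] spine [0.43645044 0.13822216 0.054     ] [0.44849676 0.14042767 0.054     ]
rot [ -0.    0.  -30.1] shift [ 0.0634 -0.0035  0.0924] tool y ang -90.1
```

Call:
play_rows(
  plan=[0,0,-10,0.03,-0.002,0.04,1,0,0,-20,0.0634,-0.0035,0.08,1,0,0,-30,0.0634,-0.0035,0.0924,1,0,0,-35,0.0634,-0.0035,0.0924,1,0,0,-35,0.0634,-0.0035,0.0924,1,0,0,-35,0.0634,-0.0035,0.0924,1],
)

```text
clock: 39.5
position: [0.4421, 0.0527, 0.1301]
ee_rot: [0.954, 0.299, 0.0, 0.0]
ft_force: [0.1, 0.0, -0.2]
grip_width: 1.0
grasp_force: 0.0
```

```bash
python3 - <<'E'
from h import *
o=status.get_obs(); print(o["position"],o["joint_pos"])
delta([.4421,.0521,.062],125)
E
```

```text
[0.4421119  0.05269202 0.13013279] [ 0.96732112  0.22120015 -1.26069936  2.00696334  0.2397833   1.07817282
 -1.36432968]
rot [ 0.  -0.  -0.2] shift [-0.0003  0.0005  0.0681] tool y ang -55.2
```

Call:
play_rows(
  plan=[0,0,0,0,0.0005,0.03,1,0,0,0,0,0.0005,0.055,1,0,0,0,0,0.0005,0.066,1,0,0,0,0,0.0005,0.068,1,0,0,0,0,0.0005,0.068,0.6,0,0,0,0,0.0005,0.068,0.3,0,0,0,0,0.0005,0.068,0.3,0,0,0,0,0.0005,0.068,0.3,0,0,0,0,0.0005,0.068,0.3],
  squeeze=30,
)

```text
clock: 40.62
position: [0.443, 0.0526, 0.0627]
ee_rot: [0.954, 0.301, 0.001, 0.0]
ft_force: [-0.3, -2.5, 7.0]
grip_width: 0.451
grasp_force: 29.6
```

Call:
play_rows(
  plan=[0,0,7,0,0,0,0.3,0,0,14,0,0,0,0.3,0,0,21,0,0,0,0.3,0,0,28,0,0,0,0.3,0,0,35,0,0,0,0.3,0,0,42,0,0,-0.001,0.3,0,0,48,0,0,-0.003,0.3,0,0,54,0,0,-0.005,0.3,0,0,60,0,0,-0.006,0.3,0,0,65,0,0,-0.007,0.3,0,0,66,0,0,-0.007,0.3,0,0,66,0,0,-0.007,0.3],
)

```text
clock: 42.12
position: [0.443, 0.053, 0.0694]
ee_rot: [0.964, -0.266, 0.001, -0.0]
ft_force: [2.2, 0.4, 3.9]
grip_width: 0.45
grasp_force: 31.8
```

```bash
python3 - <<'E'
from h import *
o=status.get_obs(); print(o["position"],o["joint_pos"],o["torque"]); delta(o["position"],60)
E
```

```text
[0.44297281 0.05302356 0.06944383] [ 0.6564775   0.25099468 -0.93994262  2.06793405  0.25182395  0.93722395
 -2.52845767] [ 0.45628102 -0.75220444 -0.01615457]
rot [-0.1 -0.1 -0.9] shift [0. 0. 0.] tool y ang -120.9
```

Call:
play_rows(
  plan=[0,0,0,0,0,0,0.7,0,0,0,0,0,0,1,0,0,0,0,0,0,1,0,0,0,0,0,-0.02,1,0,0,0,0,0,-0.06,1,0,0,-10,0,0,-0.11,1,0,0,-20,-0.02,0.02,-0.15,1,0,0,-31,-0.03,0.06,-0.15,1,0,0,-31,-0.05,0.1,-0.15,1,0,0,-31,-0.05,0.1,-0.15,1,0,0,-31,-0.05,0.1,-0.15,1],
)

```text
clock: 43.5
position: [0.3481, -0.007, 0.2191]
ee_rot: [1.0, 0.0, 0.0, 0.0]
ft_force: [0.2, -0.4, 0.1]
grip_width: 1.001
grasp_force: 0.0
```

```bash
python3 - <<'E'
from h import *
o=status.get_obs(); print(o["clock"],o["position"])
s=shot("scene","s9"); t=shot("top","t9")
a=cv2.imread("pics/scene0.png",0);b=cv2.cvtColor(s,cv2.COLOR_BGR2GRAY)
T=a[216:232,216:234]; r=cv2.matchTemplate(b[205:245,206:244],T,cv2.TM_CCOEFF_NORMED); print("match",r.max(),np.array(np.unravel_index(r.argmax(),r.shape))+[205-216,206-216])
cr=lambda i,x,y:cv2.resize(i[y:y+100,x:x+130],(390,300),interpolation=cv2.INTER_CUBIC)
cv2.imwrite("pics/f9.png",np.vstack([np.hstack([cr(s,130,170),cr(s,230,150)]),np.hstack([cr(t,140,120),cr(t,240,130)])]))
E
```

```text
43.5 [ 0.3481391  -0.00700184  0.21909993]
match 0.9398113 [0 0]
```

View pics/f9.png

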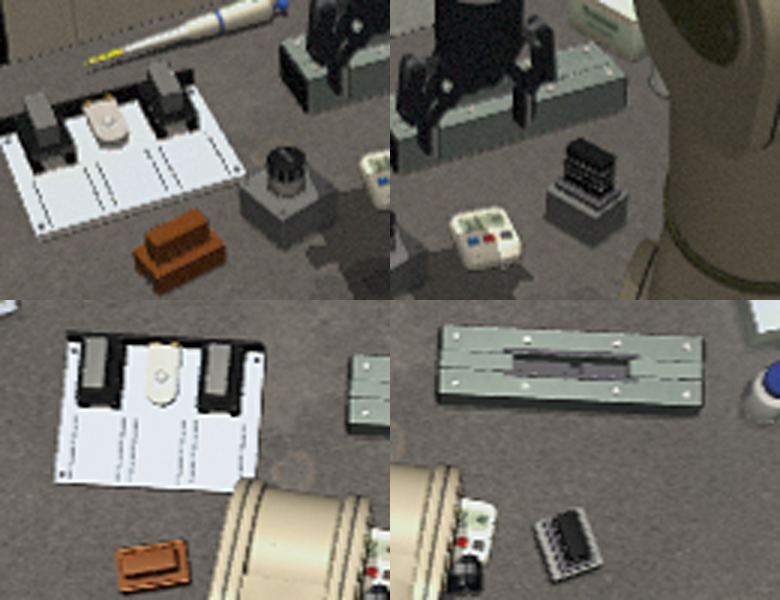

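The picture shows the mushroom up again (no offset from the first scene image), both packs home at the end wall, and the key seated in its stand.

```bash
python3 -c "
from workcell import manip
print(manip.hand_in())"
```

```text
the job is handed in; nothing more can be done
None
```

The job is done and handed in: both packs on the bench are home on rails 1 and 3, the key is back in its stand and the mushroom is up, finished in about 44 s of the 210 s (no verdict came back with the hand-in).

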